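# Shake two stuck slugs out of the largest hole saw

## Task

Two steel slugs are stuck inside the largest of the three hole saws that stand mouth-down on the welding bench. Lift it by its shank, carry it gently over the sheet-metal scrap tray and shake it in the air, without knocking it on the tray, until it stops getting lighter and both slugs have dropped into the tray. Then stand it back mouth-down on the spot where it stood.

Things in the scene. Friction and masses are not known exactly. Their poses are not given: they have to be found in the camera images.
- saw_shank (a point): Largest hole saw: dark steel cup 64 mm across, 60 mm tall, two side windows, standing mouth-down; on its back an arbor nut (27 mm wide, 14 mm tall) and an upright bright round shank, 12 mm across, 46 mm tall. Point: shank centre, 97 mm above the mouth, 23 mm above the nut; z up the shank. 0.42 kg empty. The two other saws are smaller (44 and 30 mm across).
- slug_a_center (a point): Lower stuck slug: oily steel disc 54 mm across, 10 mm thick, 0.18 kg (5 percent either way). Point: its centre, z along its axis; at first inside the saw, 22 mm above the mouth, on sprung burrs that bear about 1.3 times its weight. It stays in when carried smoothly and drops when the saw is jerked: brisk to-and-fro strokes of 35 mm, 0.1 s each (10 m/s2 peak or more), up and down or sideways.
- slug_b_center (a point): Upper stuck slug, like the lower one; its centre is at first 44 mm above the saw's mouth. Its burrs hold a little harder (about 1.4 times its weight), so it may drop later.
- tray: The scrap tray: an open folded-sheet tray fixed to the bench, 220 mm (its x) by 180 mm (its y) outside, walls 40 mm tall and 3 mm thick, floor 3 mm. Origin under its centre at bench level, z up.
Mind the look-alikes: they are no part of the job. What is shaped like the part that bears saw_shank but brown is not meant.

How it is judged:
On the way, in this order (a step that is already met when the one before it is completed fails the run):
1. the saw is held over the tray, clear of it, with both slugs still inside (x of saw_shank in the frame of tray between -0.08 and 0.08 m and y of saw_shank in the frame of tray between -0.06 and 0.06 m and height (world z) of saw_shank above 0.14 m and distance between each of slug_a_center, slug_b_center and saw_shank below 0.09 m), for 0.2 s.
2. both slugs lie in the tray while the saw is still held up in the air (height (world z) of saw_shank above 0.14 m and distance between each of slug_a_center, slug_b_center and saw_shank above 0.1 m and height (world z) of each of slug_a_center, slug_b_center below 0.045 m and x of slug_a_center in the frame of tray between -0.11 and 0.11 m and y of slug_a_center in the frame of tray between -0.09 and 0.09 m and x of slug_b_center in the frame of tray between -0.11 and 0.11 m and y of slug_b_center in the frame of tray between -0.09 and 0.09 m), for 0.2 s.
At the end, for the whole second after the job is handed in: Both slugs lie in the tray (centres inside its walls and less than 45 mm above the bench) and the largest hole saw stands mouth-down on the bench, upright within 10 degrees and within 30 mm of where it stood at the start (x of slug_a_center in the frame of tray between -0.11 and 0.11 m and y of slug_a_center in the frame of tray between -0.09 and 0.09 m and x of slug_b_center in the frame of tray between -0.11 and 0.11 m and y of slug_b_center in the frame of tray between -0.09 and 0.09 m and height (world z) of each of slug_a_center, slug_b_center below 0.045 m and distance of saw_shank from where it was at the start of the episode below 0.03 m and angle between saw_shank's own z axis and vertical below 0.17 rad); the robot touches nothing.
It fails at once if the saw is knocked against the tray (more than 3 N) (contact force between saw and tray above 3 N).
It also fails if it takes over 56 s, if anything falls off the work surface, if the arm or the gripper's body presses on something with over 40 N, if the wrist force passes 120 N, or if a joint passes its speed limit or range.

## Robot

A 7-joint arm with a two-finger parallel gripper is mounted at the origin on the work surface. World frame = base frame: x ahead of the robot, y to its left, z up, the work surface at z = 0. Lengths are in m, angles in rad, forces in N, time in s.
With the tool pointing down it reaches from about 0.425 to 0.875 m from the base axis. Payload 4.7 kg.
Tool frame: the origin (TCP) lies at the very end of the fingers, on their centre line; the grasp point (between the pads) lies 19 mm behind it; z points along the fingers, y is the line along which they close (so a half turn about z gives the same grasp; the last joint's range is limited). The gripper opens to 85 mm and grips with 20 to 120 N. Pads are 22 mm wide; open, the fingers measure 114 mm over their backs; the gripper's body (76 mm by 85 mm) begins 54 mm behind the grasp point. The pads swing forward as they close: fully open they stand 13 mm farther back than shut.
Start: joints at [1.149, 0.321, -0.07, 1.45, 0.023, 1.371, -0.057], TCP at [0.274, -0.589, 0.231] pointing down, gripper open.
Joint ranges: [-2.86, 2.86], [-0.3, 2.09], [-1.38, 1.24], [0.06, 2.45], [-1.56, 4.7], [0.09, 2.05], [-2.69, 2.69]. Speed limits (rad/s): [2.57, 2.57, 3.14, 3.14, 3.14, 3.14, 3.14].

## Interface

Orientations are given as [roll, pitch, yaw] about the fixed x, y, z axes, in that order (R = Rz(yaw) Ry(pitch) Rx(roll)).
In Python, from station import * gives the robot as it stands.
- The arm moves only by the tool servo_tool, never from a script. Its argument "targets" is a list of rows, each a list of 3 entries, a list of its own where there are three numbers: the turn, a rotation vector about the tool's x, y, z normalised to -1 to 1, where 1 is 5 degrees, then the shift along the tool's x, y, z normalised to -1 to 1, where 1 is 30 mm, then the gripper's target within -1 to 1 (shut at 1, half-way at 0, fully open at -1). In form: [[[wx, wy, wz], [dx, dy, dz], grip], ...]. A call has 1 to 10 rows; each row shifts and turns the commanded pose from where the row before left it, along the tool's axes as they then stand; what a row does not reach is not made up. A row lasts 1/12 s, in which the tool goes at most 41.7 mm and 7.16 degrees, less where a joint would pass 70% of its speed; a pose out of reach is approached as far as the arm can. A call with a number of a shift or a turn outside -1 to 1 is refused whole. A call with a gripper value outside its range is refused whole. The fingers move at their own pace and stop on an object; "squeeze" is the grip in N (left out, the last holds). Time passes only in rows, so rows that do not move let the fingers close. It gives the time, the measured TCP pose, the force, the opening and the grip force at its end, in the units of the state.
- read_state(): the state, without advancing time (a new reading comes with each control period).
- camera(name): name is "scene" or "top"; returns a dict with "frame" (384x512x3 uint8, red, green, blue), "depth" (384x512 float32, m along the optical axis (not along the pixel's ray), 0 where there is no reading), "fx", "fy", "cx", "cy" (pixels), "dist_coeffs" ([k1, k2, p1, p2, k3] as OpenCV has them; the pictures are not rectified), "position" and "orientation" of the camera in the world. Camera axes: x right, y down, z forward; pixel columns grow to the right and rows downward; lengths in m; the calibration is good to about 2 mm. A picture is of the moment at which its call begins.
- sign_off(): hands the job in; it is judged then, once.
The state is a dict: "clock": time; "joint_positions": joint angles; "qvel": joint speeds; "joint_efforts": joint torques, N m; "position": TCP position; "orientation": TCP orientation; "force": force on the tool from outside, world axes, zero at the start; "wrist_torque": the same for the moment, N m; "grip_width": opening from 0.0 (shut) to 1.0 (fully open); "finger_force": force on a finger pad.
Only numpy, scipy, OpenCV 4.12 (cv2) and the standard library are available. Lean on these libraries where they do the work, as an engineer would, in place of code of your own. Each camera call takes 0.05 s, during which the arm holds its last target. There are 200 camera calls.

## Working session

There is one attempt and no reset: what is moved stays moved. The work goes in short steps, Python scripts to look and compute and a tool call to move; the robot and the scene stay as the last step left them, time stands still between calls to the robot, and variables do not carry over. Pictures are saved under pics/ and viewed, at most 10 in all, crops included, and the job is handed in when it is done.

Besides the shell and the picture viewer there is one more tool, called after "Request:" as name([rows], argument=value, ...), one row to a line, values as JSON. servo_tool: Moves the arm, as the interface text tells. Scaled input: -1 to 1 covers 30 mm each way for a shift and 5 degrees each way for a turn. Its arguments: {"type":"object","properties":{"targets":{"type":"array"},"squeeze":{"type":"number"}},"required":["targets"]}

```bash
mkdir -p pics; cat > h.py <<'E'
from station import *
import numpy as np, cv2
from scipy.spatial.transform import Rotation as R
def pts(c,uv):
    """world points of pixels (col,row) via depth"""
    uv=np.array(uv,float).reshape(-1,2)
    K=np.array([[c["fx"],0,c["cx"]],[0,c["fy"],c["cy"]],[0,0,1]])
    n=cv2.undistortPoints(uv[:,None],K,np.array(c["dist_coeffs"],float))[:,0]
    d=c["depth"][uv[:,1].round().astype(int),uv[:,0].round().astype(int)]
    p=np.c_[n,np.ones(len(n))]*d[:,None]
    o=np.array(c["orientation"],float)
    M=o if o.shape==(3,3) else R.from_euler("xyz",o).as_matrix()
    return p@M.T+np.array(c["position"])
def save(c,f,crop=None,s=1):
    im=c["frame"][...,::-1]
    if crop: a,b,w,h=crop; im=im[b:b+h,a:a+w]
    cv2.imwrite(f,cv2.resize(im,None,fx=s,fy=s,interpolation=cv2.INTER_CUBIC))
E
python3 - <<'E'
from h import *
import pickle
for n in("top","scene"):
    c=camera(n);save(c,f"pics/{n}0.png",s=1.5);pickle.dump(c,open(n+".pkl","wb"));print(n,c["position"],c["orientation"],c["fx"])
print(read_state())
E
```

```text
top [0.42774938 0.01167806 0.80020645] [-3.02193247 -0.02468996 -1.5854263 ] 428.6082003608337
scene [0.78163043 0.51786052 0.47024696] [-2.15900577  0.02129308  2.61477835] 350.624236189152
{'clock': 0.1, 'joint_positions': array([ 1.14908848,  0.32175192, -0.07007348,  1.45156623,  0.02259407,
        1.37079436, -0.05688403]), 'qvel': array([-0.00103796, -0.00099043,  0.00050428, -0.0024935 ,  0.0009021 ,
       -0.00089164,  0.00062992]), 'joint_efforts': array([-2.85531523e-04, -4.94879830e+01, -3.84197440e-01, -3.15213168e+01,
        1.29338118e-02,  7.34170375e-03,  2.71974409e-05]), 'position': array([ 0.27414014, -0.58882627,  0.23032416]), 'orientation': array([-3.13986177e+00,  9.14019257e-05,  4.35840185e-01]), 'force': array([ 0.42606617, -0.1833172 ,  0.57085311]), 'wrist_torque': array([-0.02554828, -0.01295632,  0.00110473]), 'finger_force': 0.0, 'grip_width': 1.0051234262072353}
```

View pics/top0.png

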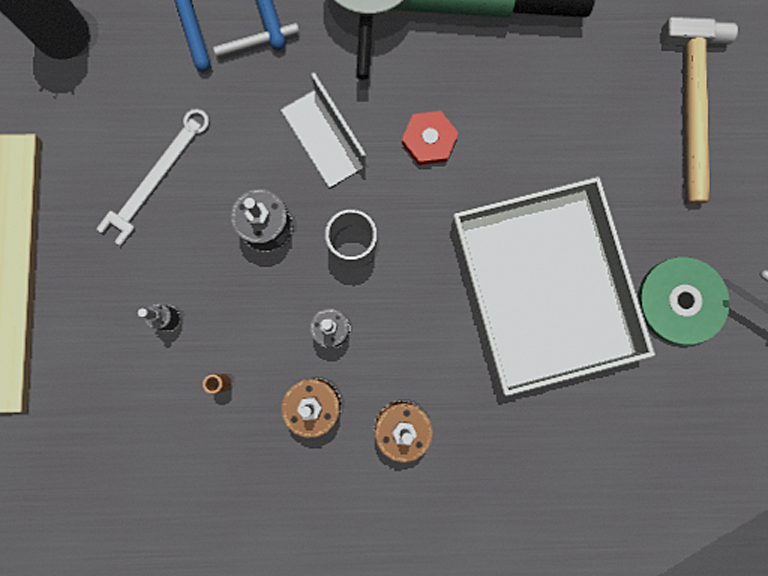

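View pics/scene0.png

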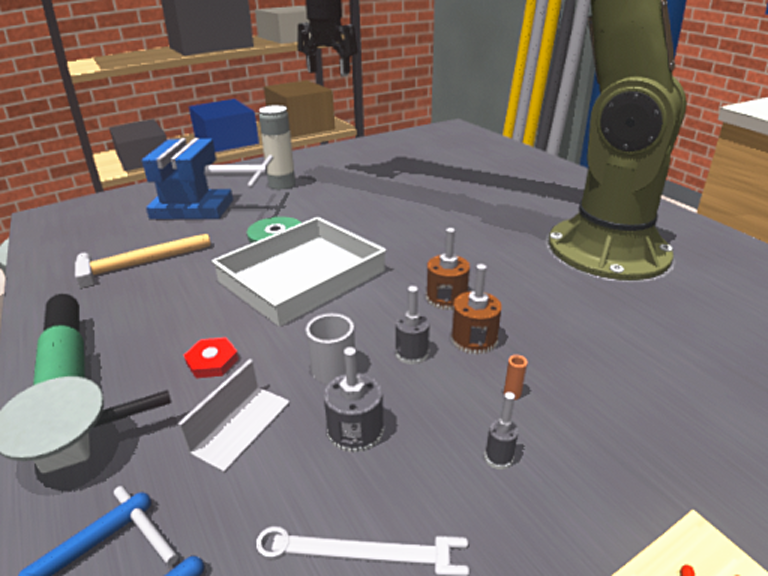

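Top picture (768x576 view): the candidates are the dark saws at (260,217) large, (330,328) medium and (155,317) small, the brown look-alikes at (310,408) and (404,432), and a grey pipe at (351,235). I choose the large dark saw, with its shank top near (249,204). The tray corners are about (457,215), (600,181), (652,354) and (507,393).

```bash
python3 - <<'E'
from h import *
import pickle
c=pickle.load(open("top.pkl","rb"));s=pickle.load(open("scene.pkl","rb"))
save(c,"pics/crop.png",(140,110,130,80),6)
H,W=c["depth"].shape
def cloud(c):
    v,u=np.mgrid[0:H,0:W];uv=np.c_[u.ravel(),v.ravel()];p=pts(c,uv);ok=c["depth"].ravel()>0;return uv[ok],p[ok]
for c in(c,s):
    uv,P=cloud(c)
    near=P[(abs(P[:,2])<.01)];print("bench z",np.median(near[:,2]))
    c0=np.median(pts(c,[(173,145)] if c["position"][2]>.6 else [(236,275)]),0);print(c0)
    m=np.linalg.norm(P[:,:2]-c0[:2],axis=1)<.05
    q=P[m]
    for lo,hi in((.015,.05),(.052,.066),(.067,.08),(.085,.11),(.11,.13)):
        k=(q[:,2]>lo)&(q[:,2]<hi);a=q[k]
        if len(a): 
            r=cv2.minEnclosingCircle(a[:,:2].astype(np.float32));print(lo,hi,len(a),a.mean(0).round(4),np.round(r[0],4),round(r[1],4),a.min(0).round(3),a.max(0).round(3))
    # tray rim
    k=(P[:,2]>.034)&(P[:,2]<.046)
    t=P[k]; 
    t=t[(t[:,0]>.25)&(t[:,0]<.65)&(t[:,1]<-.05)&(t[:,1]>-.35)]
    n=cv2.minAreaRect(t[:,:2].astype(np.float32));print("tray",n,len(t),cv2.boxPoints(n).round(3).tolist())
c=pickle.load(open("top.pkl","rb"))
print(pts(c,np.array([(457,215),(600,181),(652,354),(507,393),(560,290),(351,235),(351,215)])/1.5).round(3))
E
```

```text
bench z -0.0009665982754378799
[0.59922963 0.13132733 0.07206669]
0.015 0.05 118 [0.5838 0.1226 0.0322] [0.6029 0.1339] 0.0323 [0.573 0.102 0.015] [0.618 0.162 0.05 ]
0.052 0.066 866 [0.603  0.1334 0.0587] [0.6047 0.1346] 0.0327 [0.573 0.103 0.052] [0.637 0.167 0.066]
0.067 0.08 107 [0.6026 0.1327 0.0726] [0.6049 0.1348] 0.0132 [0.593 0.122 0.067] [0.617 0.147 0.079]
0.085 0.11 32 [0.6014 0.132  0.0971] [0.6038 0.1334] 0.0058 [0.599 0.129 0.085] [0.608 0.137 0.11 ]
0.11 0.13 52 [0.6044 0.1343 0.1172] [0.6038 0.1346] 0.0054 [0.599 0.129 0.111] [0.61 0.14 0.12]
tray ((0.5231708288192749, -0.21352224051952362), (0.22599993646144867, 0.18580326437950134), 14.01892375946045) 1684 [[0.39100000262260437, -0.1509999930858612], [0.4359999895095825, -0.3310000002384186], [0.6549999713897705, -0.2759999930858612], [0.6100000143051147, -0.09600000083446503]]
bench z 0.0012742228169418945
[0.61778743 0.1652377  0.06174736]
0.015 0.05 530 [0.6143 0.1583 0.0313] [0.6073 0.1433] 0.0323 [0.577 0.13  0.015] [0.637 0.17  0.05 ]
0.052 0.066 688 [0.6107 0.1493 0.0605] [0.6052 0.1382] 0.0326 [0.574 0.115 0.052] [0.637 0.17  0.066]
0.067 0.08 137 [0.6069 0.1421 0.0737] [0.6048 0.138 ] 0.0132 [0.593 0.126 0.068] [0.617 0.151 0.079]
0.085 0.11 89 [0.6069 0.1415 0.0979] [0.6056 0.1398] 0.0059 [0.6   0.135 0.085] [0.611 0.145 0.11 ]
0.11 0.13 71 [0.6057 0.1397 0.1174] [0.6056 0.1393] 0.0056 [0.599 0.131 0.11 ] [0.611 0.144 0.122]
tray ((0.5246808528900146, -0.21142956614494324), (0.22804203629493713, 0.18841944634914398), 14.080402374267578) 923 [[0.39100000262260437, -0.14800000190734863], [0.43700000643730164, -0.3310000002384186], [0.6579999923706055, -0.2750000059604645], [0.6119999885559082, -0.09200000017881393]]
[[ 0.607 -0.101  0.042]
 [ 0.648 -0.278  0.041]
 [ 0.437 -0.327  0.042]
 [ 0.394 -0.153  0.043]
 [ 0.519 -0.234  0.002]
 [ 0.592  0.028  0.002]
 [ 0.605  0.026  0.057]]
```

View pics/crop.png

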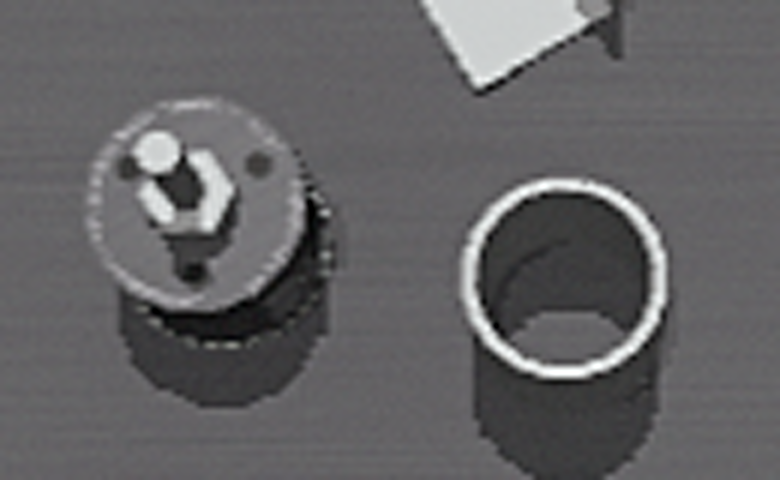

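The crop shows the large dark saw, with its bright shank top at (158,152) in the crop and the nut and three holes on its back. The open-topped pipe is at (565,280). Saw diameter (65 mm), nut height (74 mm) and top height (120 mm) all match the description. Shank axis is about (0.605, 0.136) and the tray centre about (0.523, -0.212), with yaw 14°. Next I check heights along the corridor and work out the deltas.

```bash
cat >> h.py <<'E'
def go(x,y,z,frm=None):
    st=read_state();p=np.array(st["position"] if frm is None else frm);M=R.from_euler("xyz",st["orientation"])
    d=M.inv().apply(np.array([x,y,z])-p);print("units total",(d/.03).round(2),"from",p.round(4),"rpy",np.round(st["orientation"],4));return d
E
python3 - <<'E'
from h import *
import pickle
for n in("top","scene"):
    c=pickle.load(open(n+".pkl","rb"))
    v,u=np.mgrid[0:384,0:512];P=pts(c,np.c_[u.ravel(),v.ravel()]);P=P[(c["depth"].ravel()>0)]
    a=np.array([.274,-.589]);b=np.array([.605,.136]);d=(b-a)/np.linalg.norm(b-a)
    t=(P[:,:2]-a)@d;o=abs((P[:,:2]-a)@[d[1],-d[0]])
    for k in range(-1,9):
        m=(o<.13)&(t>k*.1)&(t<k*.1+.1)&(P[:,2]<.7);print(n,k,m.sum(),P[m][:,2].max().round(3) if m.any() else "")
go(.605,.136,.25)
E
```

```text
top -1 0 
top 0 310 0.003
top 1 6029 0.004
top 2 7559 0.015
top 3 7637 0.045
top 4 7432 0.045
top 5 7396 0.061
top 6 7256 0.108
top 7 7552 0.12
top 8 6705 0.118
scene -1 923 0.354
scene 0 2247 0.397
scene 1 992 0.004
scene 2 867 0.016
scene 3 1766 0.045
scene 4 2011 0.045
scene 5 2682 0.061
scene 6 3524 0.108
scene 7 5066 0.122
scene 8 9096 0.122
units total [ 20.2  -17.25  -0.63] from [ 0.2741 -0.5888  0.2303] rpy [-3.1399e+00  1.0000e-04  4.3580e-01]
```

Request:
servo_tool([
  [[0,0,0],[0.5,-0.43,-0.03],-1],
  [[0,0,0],[1,-0.86,-0.03],-1],
  [[0,0,0],[1,-0.86,-0.03],-1],
  [[0,0,0],[1,-0.86,-0.03],-1],
  [[0,0,0],[1,-0.86,-0.03],-1],
  [[0,0,0],[1,-0.86,-0.03],-1],
  [[0,0,0],[1,-0.86,-0.03],-1],
  [[0,0,0],[1,-0.86,-0.03],-1],
  [[0,0,0],[1,-0.86,-0.03],-1],
  [[0,0,0],[1,-0.86,-0.03],-1],
])

```text
clock: 0.93
position: [0.4294, -0.2448, 0.2401]
orientation: [3.142, 0.0, 0.436]
force: [0.6, -0.5, -0.8]
grip_width: 1.002
finger_force: 0.0
```

Request:
servo_tool([
  [[0,0,0],[1,-0.86,-0.03],-1],
  [[0,0,0],[1,-0.86,-0.03],-1],
  [[0,0,0],[1,-0.86,-0.03],-1],
  [[0,0,0],[1,-0.86,-0.03],-1],
  [[0,0,0],[1,-0.86,-0.03],-1],
  [[0,0,0],[1,-0.86,-0.03],-1],
  [[0,0,0],[1,-0.86,-0.03],-1],
  [[0,0,0],[0.8,-0.68,-0.03],-1],
  [[0,0,0],[0.4,-0.34,-0.03],-1],
  [[0,0,0],[0,0,0],-1],
])

```text
clock: 1.77
position: [0.5635, 0.0541, 0.2481]
orientation: [-3.139, -0.001, 0.443]
force: [0.2, -1.0, 0.1]
grip_width: 1.0
finger_force: 0.0
```

```bash
python3 - <<'E'
from h import *
go(.605,.136,.2);print(read_state()["joint_positions"])
E
```

```text
units total [ 2.42 -1.87  1.61] from [0.5635 0.0541 0.2481] rpy [-3.1387e+00 -1.2000e-03  4.4340e-01]
[ 0.43252331  0.18378305 -0.64634413  1.62130569  0.10929969  1.37365193
 -1.35449598]
```

Request:
servo_tool([
  [[0,0,0],[0.4,-0.3,0.3],-1],
  [[0,0,0],[0.8,-0.6,0.5],-1],
  [[0,0,0],[0.8,-0.6,0.5],-1],
  [[0,0,0],[0.42,-0.37,0.3],-1],
  [[0,0,0],[0,0,0],-1],
  [[0,0,0],[0,0,0],-1],
])

```text
clock: 2.27
position: [0.6045, 0.1296, 0.1991]
orientation: [-3.141, 0.003, 0.437]
force: [-0.2, -1.5, 0.7]
grip_width: 0.999
finger_force: 0.0
```

```bash
python3 - <<'E'
from h import *
go(.605,.136,.083)
c=camera("scene");save(c,"pics/s1.png",(130,60,220,230),3)
c=camera("scene")
E
```

```text
units total [ 0.12 -0.18  3.87] from [0.6045 0.1296 0.1991] rpy [-3.1411e+00  2.8000e-03  4.3670e-01]
```

View pics/s1.png

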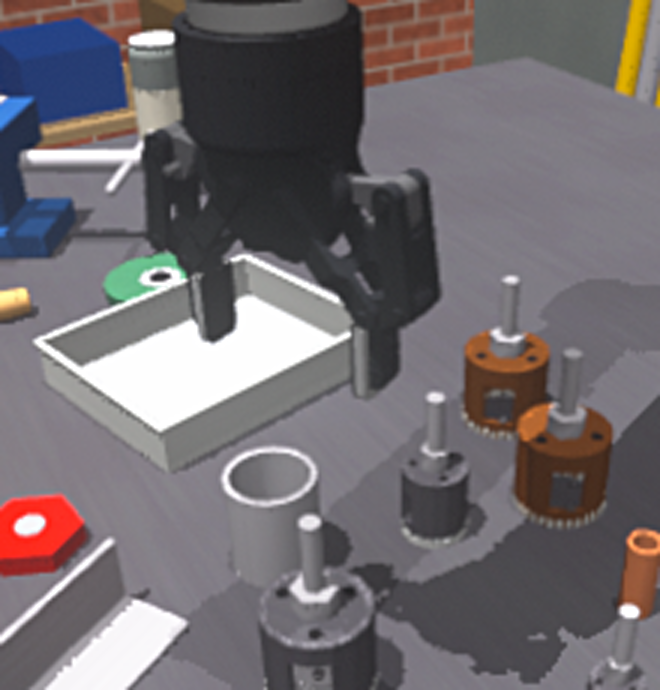

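The gripper hangs open above the big dark saw (shank top at crop (310,522)), with nothing between the fingers. Descend.

Request:
servo_tool([
  [[0,0,0],[0.12,-0.18,0.3],-1],
  [[0,0,0],[0,0,0.5],-1],
  [[0,0,0],[0,0,0.6],-1],
  [[0,0,0],[0,0,0.6],-1],
  [[0,0,0],[0,0,0.6],-1],
  [[0,0,0],[0,0,0.6],-1],
  [[0,0,0],[0,0,0.4],-1],
  [[0,0,0],[0,0,0.2],-1],
  [[0,0,0],[0,0,0],-1],
  [[0,0,0],[0,0,0],-1],
])

```text
clock: 3.2
position: [0.6066, 0.1363, 0.0869]
orientation: [3.141, -0.001, 0.435]
force: [0.5, 0.4, 0.6]
grip_width: 1.003
finger_force: 0.0
```

```bash
python3 - <<'E'
from h import *
go(.605,.136,.083)
c=camera("scene");save(c,"pics/s2.png",(160,150,150,160),4)
E
```

```text
units total [-0.05 -0.01  0.13] from [0.6066 0.1363 0.0869] rpy [ 3.1413e+00 -6.0000e-04  4.3540e-01]
```

View pics/s2.png

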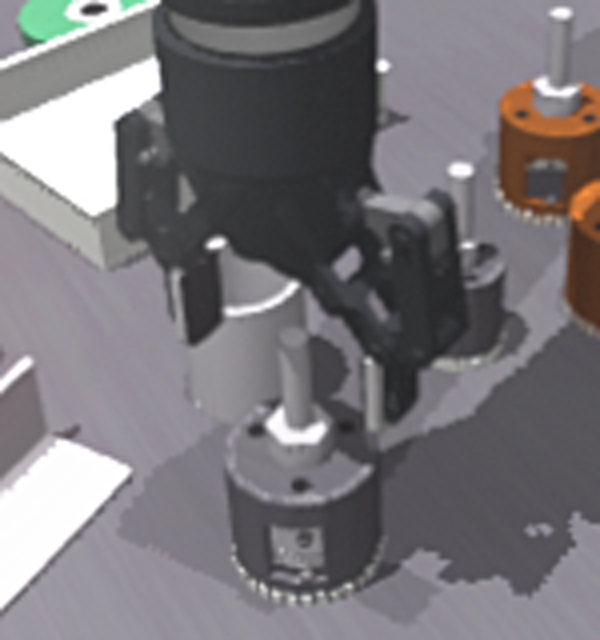

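The shank (crop (295,370)) stands between the open fingers. Close gently, then firm the grip.

Request:
servo_tool([
  [[0,0,0],[-0.03,0,0.1],-1],
  [[0,0,0],[0,0,0],0.3],
  [[0,0,0],[0,0,0],0.3],
  [[0,0,0],[0,0,0],0.6],
  [[0,0,0],[0,0,0],0.7],
  [[0,0,0],[0,0,0],0.8],
  [[0,0,0],[0,0,0],0.9],
  [[0,0,0],[0,0,0],1],
  [[0,0,0],[0,0,0],1],
  [[0,0,0],[0,0,0],1],
], squeeze=20)

```text
clock: 4.08
position: [0.6052, 0.1366, 0.0834]
orientation: [-3.141, 0.0, 0.436]
force: [0.1, 1.4, -0.1]
grip_width: 0.132
finger_force: 21.1
```

Request:
servo_tool([
  [[0,0,0],[0,0,0],1],
  [[0,0,0],[0,0,0],1],
  [[0,0,0],[0,0,0],1],
  [[0,0,0],[0,0,0],1],
], squeeze=50)

```text
clock: 4.42
position: [0.6053, 0.1365, 0.0834]
orientation: [-3.141, -0.0, 0.436]
force: [-1.1, 2.4, 1.1]
grip_width: 0.127
finger_force: 48.7
```

Request:
servo_tool([
  [[0,0,0],[0,0,0],1],
  [[0,0,0],[0,0,0],1],
  [[0,0,0],[0,0,0],1],
  [[0,0,0],[0,0,0],1],
], squeeze=110)

```text
clock: 4.75
position: [0.6053, 0.1364, 0.0836]
orientation: [-3.141, -0.0, 0.436]
force: [-1.7, 2.0, 3.1]
grip_width: 0.108
finger_force: 107.2
```

Request:
servo_tool([
  [[0,0,0],[0,0,-0.05],1],
  [[0,0,0],[0,0,-0.1],1],
  [[0,0,0],[0,0,-0.15],1],
  [[0,0,0],[0,0,-0.2],1],
  [[0,0,0],[0,0,-0.25],1],
  [[0,0,0],[0,0,-0.3],1],
  [[0,0,0],[0,0,-0.35],1],
  [[0,0,0],[0,0,-0.4],1],
  [[0,0,0],[0,0,-0.4],1],
  [[0,0,0],[0,0,-0.4],1],
])

```text
clock: 5.58
position: [0.6056, 0.1362, 0.1632]
orientation: [3.141, -0.001, 0.436]
force: [0.7, 0.4, -7.7]
grip_width: 0.111
finger_force: 107.2
```

Request:
servo_tool([
  [[0,0,0],[0,0,-0.4],1],
  [[0,0,0],[0,0,-0.4],1],
  [[0,0,0],[0,0,-0.35],1],
  [[0,0,0],[0,0,-0.3],1],
  [[0,0,0],[0,0,-0.25],1],
  [[0,0,0],[0,0,-0.2],1],
  [[0,0,0],[0,0,-0.15],1],
  [[0,0,0],[0,0,-0.1],1],
  [[0,0,0],[0,0,-0.05],1],
  [[0,0,0],[0,0,0],1],
])

```text
clock: 6.42
position: [0.6054, 0.1361, 0.2274]
orientation: [-3.142, 0.0, 0.436]
force: [0.4, -0.1, -9.1]
grip_width: 0.111
finger_force: 107.2
```

```bash
python3 - <<'E'
from h import *
go(.523,-.212,.22);s=read_state();print(s["force"],s["wrist_torque"],s["grip_width"],s["finger_force"])
E
```

```text
units total [-7.39  9.36  0.25] from [0.6054 0.1361 0.2274] rpy [-3.1416e+00  1.0000e-04  4.3580e-01]
[ 0.43192482 -0.09723852 -9.10273797] [ 0.03532901 -0.05285465  0.0266434 ] 0.11123374335154701 107.2002625465393
```

Request:
servo_tool([
  [[0,0,0],[-0.04,0.05,0],1],
  [[0,0,0],[-0.08,0.1,0],1],
  [[0,0,0],[-0.12,0.15,0],1],
  [[0,0,0],[-0.16,0.2,0],1],
  [[0,0,0],[-0.2,0.25,0],1],
  [[0,0,0],[-0.24,0.3,0],1],
  [[0,0,0],[-0.28,0.35,0],1],
  [[0,0,0],[-0.32,0.4,0],1],
  [[0,0,0],[-0.35,0.45,0],1],
  [[0,0,0],[-0.4,0.5,0],1],
])

```text
clock: 7.25
position: [0.5802, 0.0322, 0.2275]
orientation: [3.141, -0.0, 0.436]
force: [0.4, -0.1, -7.5]
grip_width: 0.112
finger_force: 107.2
```

Request:
servo_tool([
  [[0,0,0],[-0.4,0.5,0],1],
  [[0,0,0],[-0.4,0.5,0],1],
  [[0,0,0],[-0.4,0.5,0],1],
  [[0,0,0],[-0.4,0.5,0],1],
  [[0,0,0],[-0.4,0.5,0],1],
  [[0,0,0],[-0.4,0.5,0],1],
  [[0,0,0],[-0.4,0.5,0],1],
  [[0,0,0],[-0.4,0.5,0],1],
  [[0,0,0],[-0.4,0.5,0],1],
  [[0,0,0],[-0.36,0.45,0],1],
])

```text
clock: 8.08
position: [0.5344, -0.1538, 0.2276]
orientation: [3.141, 0.001, 0.434]
force: [0.6, -0.5, -8.1]
grip_width: 0.108
finger_force: 107.2
```

Request:
servo_tool([
  [[0,0,0],[-0.32,0.4,0],1],
  [[0,0,0],[-0.28,0.35,0],1],
  [[0,0,0],[-0.24,0.3,0],1],
  [[0,0,0],[-0.2,0.25,0],1],
  [[0,0,0],[-0.16,0.2,0],1],
  [[0,0,0],[-0.12,0.15,0],1],
  [[0,0,0],[-0.08,0.1,0],1],
  [[0,0,0],[-0.04,0.05,0],1],
  [[0,0,0],[0,0,0],1],
  [[0,0,0],[0,0,0],1],
])

```text
clock: 8.92
position: [0.5196, -0.2177, 0.2274]
orientation: [-3.141, -0.0, 0.437]
force: [0.2, 0.1, -7.3]
grip_width: 0.111
finger_force: 107.2
```

```bash
python3 - <<'E'
from h import *
go(.523,-.212,.22);s=read_state();print(s["force"],s["joint_positions"])
c=camera("top");save(c,"pics/t1.png",(130,60,340,240),2)
E
```

```text
units total [ 0.18 -0.12  0.25] from [ 0.5196 -0.2177  0.2274] rpy [-3.1413e+00 -3.0000e-04  4.3670e-01]
[ 0.15793711  0.12266427 -7.28535477] [ 0.76992098  0.16774329 -0.46824237  1.66279129  0.07723203  1.32950742
 -0.84519   ]
```

View pics/t1.png

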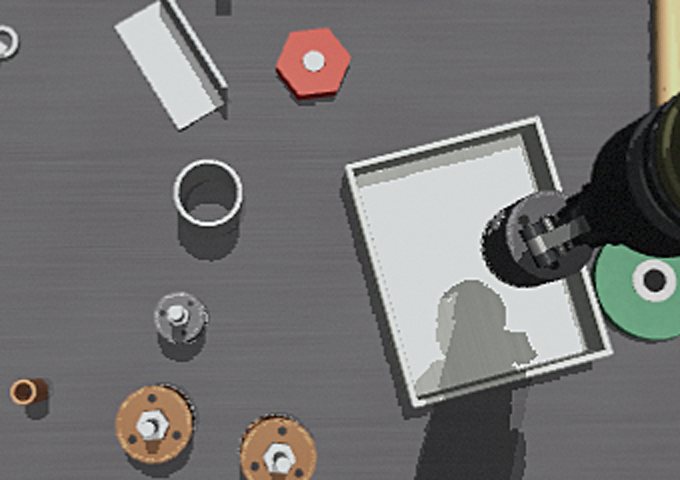

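The picture shows the saw held over the tray (cup at (540,238), enlarged by its height). The tray is empty, and nothing lies where the saw stood. Lower it a little, then shake.

Request:
servo_tool([
  [[0,0,0],[0.06,-0.04,0.05],1],
  [[0,0,0],[0.06,-0.04,0.1],1],
  [[0,0,0],[0.06,-0.04,0.15],1],
  [[0,0,0],[0,0,0.2],1],
  [[0,0,0],[0,0,0.2],1],
  [[0,0,0],[0,0,0.15],1],
  [[0,0,0],[0,0,0.1],1],
  [[0,0,0],[0,0,0.05],1],
  [[0,0,0],[0,0,0],1],
  [[0,0,0],[0,0,0],1],
])

```text
clock: 9.8
position: [0.5227, -0.213, 0.1975]
orientation: [3.141, -0.0, 0.436]
force: [0.3, 0.7, -7.7]
grip_width: 0.111
finger_force: 107.2
```

Request:
servo_tool([
  [[0,0,0],[0,0,-1],1],
  [[0,0,0],[0,0,1],1],
  [[0,0,0],[0,0,-1],1],
  [[0,0,0],[0,0,1],1],
  [[0,0,0],[0,0,0],1],
  [[0,0,0],[0,0,0],1],
  [[0,0,0],[0,0,0],1],
  [[0,0,0],[0,0,0],1],
])

```text
clock: 10.47
position: [0.5236, -0.2132, 0.199]
orientation: [3.14, -0.002, 0.436]
force: [-0.3, 0.2, -3.9]
grip_width: 0.111
finger_force: 109.3
```

Request:
servo_tool([
  [[0,0,0],[0,0,-0.1],1],
  [[0,0,0],[0,0,-0.3],1],
  [[0,0,0],[0,0,-0.4],1],
  [[0,0,0],[0,0,-0.2],1],
  [[0,0,0],[0,0,0],1],
  [[0,0,0],[0,0,0],1],
])

```text
clock: 10.97
position: [0.5232, -0.213, 0.2285]
orientation: [3.14, -0.001, 0.436]
force: [0.2, -0.3, -3.6]
grip_width: 0.109
finger_force: 109.5
```

```bash
python3 - <<'E'
from h import *
go(.605,.136,.23);s=read_state();print(s["force"])
c=camera("top");s=camera("scene")
a=c["frame"][120:270,290:450];b=s["frame"][120:270,120:280]
im=np.hstack([cv2.resize(x,(400,375)) for x in(a,b)])[...,::-1];cv2.imwrite("pics/t2.png",im)
E
```

```text
units total [ 7.38 -9.4  -0.06] from [ 0.5232 -0.213   0.2285] rpy [ 3.140e+00 -1.100e-03  4.358e-01]
[ 0.22593186 -0.32359301 -3.646257  ]
```

View pics/t2.png

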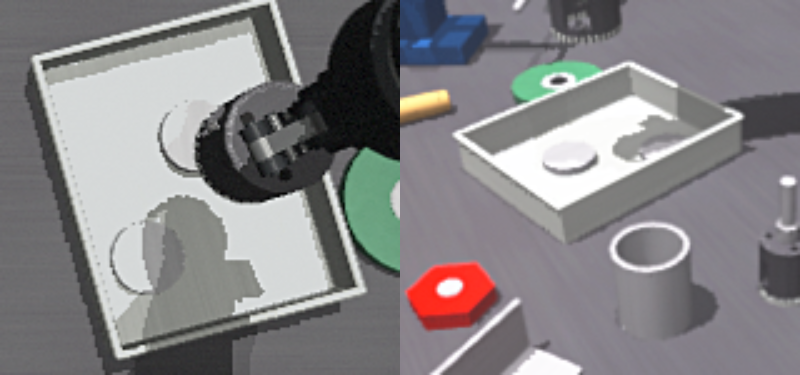

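Both slugs lie flat in the tray: left view (190,135) and (140,258), right view (570,157) and (650,148). The wrist force of 3.6–3.9 N matches the empty saw. Carry it back.

Request:
servo_tool([
  [[0,0,0],[0.08,-0.1,0],1],
  [[0,0,0],[0.16,-0.2,0],1],
  [[0,0,0],[0.24,-0.3,0],1],
  [[0,0,0],[0.32,-0.4,0],1],
  [[0,0,0],[0.4,-0.5,0],1],
  [[0,0,0],[0.48,-0.6,0],1],
  [[0,0,0],[0.48,-0.6,0],1],
  [[0,0,0],[0.48,-0.6,0],1],
  [[0,0,0],[0.48,-0.6,0],1],
  [[0,0,0],[0.48,-0.6,0],1],
])

```text
clock: 11.9
position: [0.5636, -0.042, 0.2273]
orientation: [-3.141, -0.0, 0.437]
force: [-0.1, -0.7, -4.7]
grip_width: 0.109
finger_force: 109.5
```

Request:
servo_tool([
  [[0,0,0],[0.48,-0.6,0],1],
  [[0,0,0],[0.48,-0.6,0],1],
  [[0,0,0],[0.48,-0.6,0],1],
  [[0,0,0],[0.48,-0.6,0],1],
  [[0,0,0],[0.44,-0.55,0],1],
  [[0,0,0],[0.4,-0.5,0],1],
  [[0,0,0],[0.32,-0.4,0],1],
  [[0,0,0],[0.24,-0.3,0],1],
  [[0,0,0],[0.16,-0.2,0],1],
  [[0,0,0],[0.08,-0.1,0],1],
])

```text
clock: 12.73
position: [0.6038, 0.1231, 0.2272]
orientation: [-3.141, 0.0, 0.438]
force: [0.1, 0.3, -4.6]
grip_width: 0.109
finger_force: 109.5
```

Request:
servo_tool([
  [[0,0,0],[0,0,0],1],
  [[0,0,0],[0,0,0],1],
  [[0,0,0],[0,0,0],1],
])

```text
clock: 12.98
position: [0.6042, 0.1197, 0.2273]
orientation: [3.141, 0.001, 0.434]
force: [-0.2, 0.0, -4.1]
grip_width: 0.112
finger_force: 109.5
```

```bash
python3 - <<'E'
from h import *
go(.6053,.1364,.0836)
for n in("scene",):
    c=camera(n);v,u=np.mgrid[0:384,0:512];P=pts(c,np.c_[u.ravel(),v.ravel()]);P=P[(c["depth"].ravel()>0)]
    q=P[(np.linalg.norm(P[:,:2]-read_state()["position"][:2],axis=1)<.045)&(P[:,2]>.1)&(P[:,2]<.2)];
    print(n,q[:,2].min(),len(q))
    # cup axis tilt: fit circle centres per height
    for z in(.15,.165,.18,.195):
        a=q[abs(q[:,2]-z)<.004];A=np.c_[2*a[:,:2],np.ones(len(a))];s=np.linalg.lstsq(A,(a[:,:2]**2).sum(1),rcond=None)[0]
        print(z,len(a),s[:2].round(4),np.sqrt(s[2]+s[0]**2+s[1]**2).round(4))
E
```

```text
units total [ 0.27 -0.49  4.79] from [0.6042 0.1197 0.2273] rpy [3.1407e+00 6.0000e-04 4.3390e-01]
scene 0.14427563420271738 1168
0.15 217 [0.6048 0.1222] 0.0305
0.165 122 [0.6032 0.1191] 0.0327
0.18 149 [0.6031 0.119 ] 0.0327
0.195 199 [0.6038 0.1202] 0.0321
```

Request:
servo_tool([
  [[0,0,0],[0.1,-0.18,0.2],1],
  [[0,0,0],[0.1,-0.2,0.4],1],
  [[0,0,0],[0.07,-0.11,0.6],1],
  [[0,0,0],[0,0,0.7],1],
  [[0,0,0],[0,0,0.7],1],
  [[0,0,0],[0,0,0.7],1],
  [[0,0,0],[0,0,0.6],1],
  [[0,0,0],[0,0,0.4],1],
  [[0,0,0],[0,0,0.2],1],
  [[0,0,0],[0,0,0.05],1],
])

```text
clock: 13.87
position: [0.6042, 0.1381, 0.0892]
orientation: [-3.141, 0.002, 0.436]
force: [-0.3, 0.4, -4.2]
grip_width: 0.111
finger_force: 109.5
```

Request:
servo_tool([
  [[0,0,0],[0,0,0.05],1],
  [[0,0,0],[0,0,0.05],1],
  [[0,0,0],[0,0,0.03],1],
  [[0,0,0],[0,0,0],1],
  [[0,0,0],[0,0,0],1],
])

```text
clock: 14.28
position: [0.6056, 0.138, 0.0876]
orientation: [3.141, -0.001, 0.436]
force: [0.1, 0.3, -4.2]
grip_width: 0.107
finger_force: 109.5
```

Still hanging, about 4 mm up by the readings. Lower slowly.

Request:
servo_tool([
  [[0,0,0],[0,0,0.05],1],
  [[0,0,0],[0,0,0.04],1],
  [[0,0,0],[0,0,0.03],1],
  [[0,0,0],[0,0,0],1],
  [[0,0,0],[0,0,0],1],
])

```text
clock: 14.7
position: [0.6053, 0.138, 0.0836]
orientation: [3.141, -0.0, 0.436]
force: [-1.3, 0.0, -1.5]
grip_width: 0.11
finger_force: 110.5
```

```bash
python3 -c "
from h import *
go(.6053,.1364,.0836)"
```

```text
units total [-0.02  0.05  0.  ] from [0.6053 0.138  0.0836] rpy [ 3.1414e+00 -2.0000e-04  4.3570e-01]
```

Partly unloaded, so it is touching the bench. One more nudge, then release gradually.

Request:
servo_tool([
  [[0,0,0],[0,0,0.02],1],
  [[0,0,0],[0,0,0],1],
  [[0,0,0],[0,0,0],1],
  [[0,0,0],[0,0,0],1],
], squeeze=20)

```text
clock: 15.03
position: [0.6054, 0.138, 0.0836]
orientation: [3.141, -0.001, 0.436]
force: [-2.9, -0.7, 4.9]
grip_width: 0.11
finger_force: 110.6
```

Request:
servo_tool([
  [[0,0,0],[0,0,0],0.6],
  [[0,0,0],[0,0,0],0.5],
  [[0,0,0],[0,0,0],0.3],
  [[0,0,0],[0,0,0],0],
  [[0,0,0],[0,0,0],-0.5],
  [[0,0,0],[0,0,0],-1],
  [[0,0,0],[0,0,0],-1],
  [[0,0,0],[0,0,0],-1],
  [[0,0,0],[0,0,0],-1],
  [[0,0,0],[0,0,0],-1],
])

```text
clock: 15.87
position: [0.6052, 0.1379, 0.0828]
orientation: [3.142, -0.0, 0.436]
force: [0.4, -0.5, -0.1]
grip_width: 0.999
finger_force: 0.0
```

Request:
servo_tool([
  [[0,0,0],[0,0,-0.2],-1],
  [[0,0,0],[0,0,-0.5],-1],
  [[0,0,0],[0,0,-0.8],-1],
  [[0,0,0],[0,0,-0.8],-1],
  [[0,0,0],[0,0,-0.8],-1],
  [[0,0,0],[0,0,-0.8],-1],
  [[0,0,0],[0,0,-0.5],-1],
  [[0,0,0],[0,0,-0.2],-1],
  [[0,0,0],[0,0,0],-1],
  [[0,0,0],[0,0,0],-1],
])

```text
clock: 16.7
position: [0.6049, 0.1378, 0.2203]
orientation: [3.141, 0.001, 0.436]
force: [0.1, 1.0, -1.4]
grip_width: 1.0
finger_force: 0.0
```

```bash
python3 - <<'E'
from h import *
c=camera("scene");v,u=np.mgrid[0:384,0:512];P=pts(c,np.c_[u.ravel(),v.ravel()]);P=P[(c["depth"].ravel()>0)]
q=P[(np.linalg.norm(P[:,:2]-[.605,.138],axis=1)<.05)]
for lo,hi in((.052,.066),(.085,.11),(.11,.13)):
    a=q[(q[:,2]>lo)&(q[:,2]<hi)];print(cv2.minEnclosingCircle(a[:,:2].astype(np.float32)),a.max(0).round(3))
save(c,"pics/s3.png",(120,100,240,230),2.5)
E
```

```text
((0.6060850024223328, 0.13916395604610443), 0.0336960032582283) [0.638 0.172 0.066]
((0.6056708097457886, 0.1408555805683136), 0.005829658824950457) [0.611 0.146 0.109]
((0.6048848628997803, 0.13888289034366608), 0.00750364363193512) [0.612 0.145 0.122]
```

View pics/s3.png

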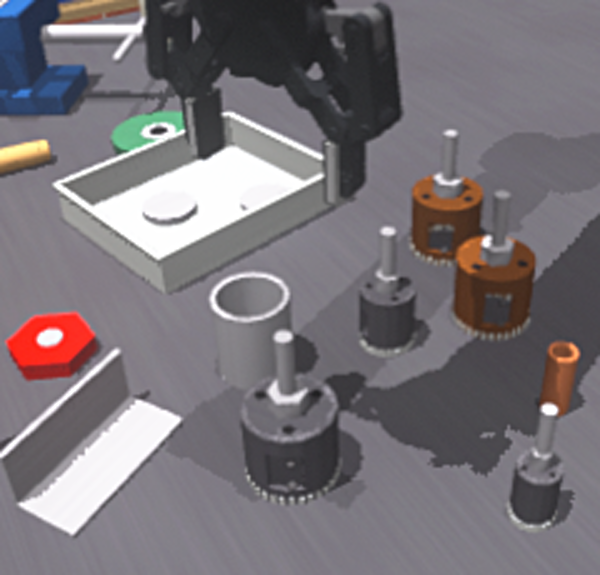

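The big saw stands upright on its spot at (290,440), within 2 mm of the start. Both slugs are in the tray at (170,207) and (265,200), and the gripper is clear.

```bash
python3 -c "
from station import *
print(sign_off())"
```

```text
the job is handed in; nothing more can be done
None
```

The job is handed in (the hand-in returned no verdict): both slugs lie in the tray, and the largest saw stands upright and mouth-down within about 2 mm of its starting spot, with the gripper clear.

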